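# Right the fallen oil bottle, then hold the die case open

## Robot

A 6-joint arm with a two-finger parallel gripper is mounted at the origin on the work surface. World frame = base frame: x ahead of the robot, y to its left, z up, the work surface at z = 0. Lengths are in mm, angles in rad, forces in N, time in s.
With the tool pointing down it reaches from about 275 to 1000 mm from the base axis. Payload 8.4 kg.
Tool frame: the origin (TCP) lies on the centre line of the jaws, within the pads' length; the fingertips stand 25 mm ahead of it and the grasp point (between the pads) lies 6 mm ahead of it; z points along the fingers, y is the line along which they close (so a half turn about z gives the same grasp; the last joint's range is limited). The gripper opens to 85 mm and grips with 20 to 120 N. Pads are 22 mm wide; open, the fingers measure 114 mm over their backs; the gripper's body (76 mm by 85 mm) begins 54 mm behind the grasp point. The pads swing forward as they close: fully open they stand 13 mm farther back than shut.
Start: joints at [-1.157, 0.353, 1.633, -0, 1.155, -0.002], TCP at [252.45, -571.749, 256.281] pointing down, gripper open.
Joint ranges: [-2.63, 2.63], [-0.92, 2.1], [0.06, 2.66], [-1.3, 4.44], [0, 2.69], [-3.02, 3.02]. Speed limits (rad/s): [2.22, 2.22, 2.79, 3.14, 3.14, 3.14].

## Interface

Orientations are given as [roll, pitch, yaw] about the fixed x, y, z axes, in that order (R = Rz(yaw) Ry(pitch) Rx(roll)).
In Python, from rig import r gives the robot as it stands.
- The arm moves only by the shell command python3 -m jog 'ROWS' [FORCE]. ROWS is JSON, a list of rows, each a list of 3 entries, a list of its own where there are three numbers: the turn, a rotation vector about the tool's x, y, z in rad, then the shift along the tool's x, y, z in m, then the opening, from -1 (shut) to 1 (fully open). In form: [[[rx, ry, rz], [x, y, z], gripper], ...]. A call has 1 to 12 rows; each row shifts and turns the commanded pose from where the row before left it, along the tool's axes as they then stand; what a row does not reach is not made up. A row lasts 1/10 s, in which the tool goes at most 50 mm and 8.59 degrees, less where a joint would pass 70% of its speed; a pose out of reach is approached as far as the arm can. A call with a gripper value outside its range is refused whole. The fingers move at their own pace and stop on an object; FORCE is the grip in N (left out, the last holds). Time passes only in rows, so rows that do not move let the fingers close. It gives the time, the measured TCP pose, the force, the opening and the grip force at its end, in the units of the state.
- r.sense(): the state, without advancing time (a new reading comes with each control period).
- r.grab_frame(name): name is "scene" or "side" or "wrist"; returns the picture (400x640x3 uint8, red, green, blue); there is no depth.
- r.camera_params(name): a dict with "fx", "fy", "cx", "cy" (pixels), "k1" (the pictures are not rectified: a ray, as slopes to the right and down, at radius r is drawn at 1 + k1 r^2 times it, then the intrinsics apply), "rvec" (rotation vector, rad) and "tvec" (3), from world to camera coordinates, as OpenCV has them; the wrist camera has in their place "hand_eye" (4x4, takes a point from camera to tool coordinates, whose origin is the TCP and whose axes are the flange's). Camera axes: x right, y down, z forward; pixel columns grow to the right and rows downward; lengths in mm; the calibration is good to about 2 mm. A picture is of the moment at which its call begins: read the wrist's pose just before it. camera_params takes no time and is no camera call.
- r.sign_off(): hands the job in; it is judged then, once.
The state is a dict: "clock": time; "qpos": joint angles; "qvel": joint speeds; "joint_efforts": joint torques, N m; "eef_pos": TCP position; "tcp_rot": TCP orientation; "contact_force": force on the tool from outside, world axes, zero at the start; "wrist_torque": the same for the moment, N m; "opening": opening from 0.0 (shut) to 1.0 (fully open); "grasp_force": force on a finger pad.
Only numpy, scipy, OpenCV 4.12 (cv2) and the standard library are available. Lean on these libraries where they do the work, as an engineer would, in place of code of your own. Each camera call takes 0.05 s, during which the arm holds its last target. There are 200 camera calls.

## Task

Get this watchmaker's bench ready for work on the die case: stand the fallen red-capped bottle upright on the empty round white spot in the bottle lane, let go of it, and then raise the sprung lid of the black die case by its red tab to 60 degrees from closed and finish while still holding it there, because it snaps shut if released. Leave the other bottles standing where they are, and the tools, tape and dish on the bench undisturbed.

Things in the scene. Friction and masses are not known exactly. Their poses are not given: they have to be found in the camera images.
- bottle_red: Amber bottle 36 mm in diameter and 76 mm tall overall (straight body to 50 mm, then shoulder, cap 24 mm in diameter from 60 to 76 mm), red cap, about 70 g, lying on its side across the lane, cap roughly towards the robot, its base over the empty spot. Origin: centre of its underside; z runs along the bottle towards the cap. A loose round bottle: it rolls when nudged.
- bottle_blue: Amber bottle 36 mm in diameter and 76 mm tall overall (straight body to 50 mm, then shoulder, cap 24 mm in diameter from 60 to 76 mm), blue cap, about 70 g, standing on another spot of the lane; a neighbour to leave alone. Origin: centre of its underside; z runs along the bottle towards the cap.
- bottle_white: Amber bottle 36 mm in diameter and 76 mm tall overall (straight body to 50 mm, then shoulder, cap 24 mm in diameter from 60 to 76 mm), white cap, about 70 g, standing on another spot of the lane; a neighbour to leave alone. Origin: centre of its underside; z runs along the bottle towards the cap.
- bottle_yellow: Amber bottle 36 mm in diameter and 76 mm tall overall (straight body to 50 mm, then shoulder, cap 24 mm in diameter from 60 to 76 mm), yellow cap, about 70 g, standing on another spot of the lane; a neighbour to leave alone. Origin: centre of its underside; z runs along the bottle towards the cap.
- lane: Fixed dark mat, 140 (x) by 330 (y) mm, 4 mm thick; aluminium fence 18 mm high along its far (+x) edge, front face 65 mm from the middle; white line along the near edge. Origin: centre of the underside, on the table; x points to the fence. Four spots in a row along y, 80 mm apart, 20 mm to the fence side of the middle; 44 mm between standing neighbours.
- spot0 (a point): Centre of a round white spot 48 mm in diameter painted on the lane (number 1 of 4, counted along the lane's +y), on the mat's top surface; three are occupied by standing bottles, one is empty.
- spot1 (a point): Centre of a round white spot 48 mm in diameter painted on the lane (number 2 of 4, counted along the lane's +y), on the mat's top surface; three are occupied by standing bottles, one is empty.
- spot2 (a point): Centre of a round white spot 48 mm in diameter painted on the lane (number 3 of 4, counted along the lane's +y), on the mat's top surface; three are occupied by standing bottles, one is empty.
- spot3 (a point): Centre of a round white spot 48 mm in diameter painted on the lane (number 4 of 4, counted along the lane's +y), on the mat's top surface; three are occupied by standing bottles, one is empty.
- case: Fixed black die case, 150 mm (its x) by 240 mm (its y), 66 mm high without its lid, with rows of grey and beige dies in a white insert. Origin: centre of its underside, on the table. Its front (tab side) faces its -x; the lid is hinged along its back (+x) top edge. The lid counts as part of this body.
- case_lid (a joint): Lid angle in rad: 0 closed (level), 1.047 = 60 degrees, stop at 1.75. Clear panel 150 by 240 by 8 mm with black border, 0.2 to 0.35 kg. Weight and spring (0.12 N m/rad times (angle + 0.5)) always press it shut: about 1 to 2 N at the tab.
- lid_tab (a point): Grip point of the red pull tab at the middle of the lid's front edge. Tab: flat bar 24 mm wide (along the hinge), 12 mm thick, sticking 45 mm out. Point: mid width and thickness, 32 mm out, 182 mm from the hinge, 70 mm above the table when closed. Moves with the lid; axes equal the case's when closed. Free on both sides and below; the lid can turn between pinching fingers.
- lid_hinge (a point): Middle of the lid's hinge axis, on the back top edge of the case, 66 mm above the table; the axis runs along this point's y (the case's y). The tab's grip point lies 182 mm towards -x and 4 mm up from it when closed. Opening turns the tab up and over towards +x.
- screwdriver: Blue-handled screwdriver, 170 mm long, lying loose near the robot; leave it. Origin: underside, z up, x along it.
- pliers: Pliers with red handles, about 175 mm long and 16 mm high, lying loose near the robot; leave them. Origin: underside at the pivot, x towards the jaws.
- tape: Roll of red tape, 60 mm outside diameter, 18 mm high, lying flat; leave it. Origin: centre of the underside.
- dish: Small glass dish, 64 mm in diameter, 25 mm high, at the back of the bench; leave it. Origin: centre of the underside.
Things that resemble listed ones, but are neither listed nor needed, are in the scene too. Of the things that look like the dish, take the one that is farthest to the robot's right at the start.

How it is judged:
By the outcome, as a careful person would: the job done as asked, in the order asked, and still so for the second after the job is handed in, while the arm keeps its last pose, push and grip.
It also fails if it takes over 72 s, if anything falls off the work surface, if the arm or the gripper's body presses on something with over 40 N, if the wrist force passes 120 N, or if a joint passes its speed limit or range.

## Working session

There is one attempt and no reset: what is moved stays moved. The work goes in short steps, Python scripts to look and compute and a shell command to move; the robot and the scene stay as the last step left them, time stands still between calls to the robot, and variables do not carry over. Pictures are saved under pics/ and viewed, at most 10 in all, crops included, and the job is handed in when it is done.

```bash
ls; mkdir -p pics; python3 - <<'E'
from rig import r
import cv2
for n in("scene","side"):
    cv2.imwrite(f"pics/{n}0.png",r.grab_frame(n)[:,:,::-1]); print(n,r.camera_params(n))
print(r.camera_params("wrist")); print(r.sense())
E
```

```text
pics
scene {'fx': 363.60430848681733, 'fy': 363.60430848681733, 'cx': 319.023747405126, 'cy': 201.76246860288595, 'k1': -0.06959897459256909, 'rvec': array([ 2.10026913,  1.53538961, -0.47641111]), 'tvec': array([-175.60699343, -356.37370553, 1231.54761243])}
side {'fx': 458.8146794459911, 'fy': 458.8146794459911, 'cx': 320.3276727142025, 'cy': 203.79468396084724, 'k1': -0.07148485155610824, 'rvec': array([ 0.50628835, -2.61752578,  1.30068484]), 'tvec': array([512.05084699, 162.8751352 , 915.73404035])}
{'fx': 317.5835546043702, 'fy': 317.5835546043702, 'cx': 321.0352955728117, 'cy': 197.96145087514407, 'k1': -0.06281066444767683, 'hand_eye': array([[ 8.67780470e-04, -9.63347371e-01, -2.68255641e-01,
         6.79933879e+01],
       [ 9.99999130e-01,  5.69376039e-04,  1.19018114e-03,
         5.48901274e-01],
       [-9.93819536e-04, -2.68256441e-01,  9.63347027e-01,
        -1.18012429e+02],
       [ 0.00000000e+00,  0.00000000e+00,  0.00000000e+00,
         1.00000000e+00]])}
{'clock': 0.1, 'qpos': array([-1.15743291e+00,  3.53580453e-01,  1.63404323e+00, -3.66574530e-06,
        1.15519481e+00, -2.39419844e-03]), 'qvel': array([ 0.00042122,  0.00011454, -0.00085913,  0.00064866,  0.0007698 ,
        0.00054774]), 'joint_efforts': array([-5.22938590e-04, -6.06357121e+01, -3.42817640e+01, -1.57132677e-04,
        3.95153431e-03, -1.94862537e-06]), 'eef_pos': array([ 252.27453545, -571.40276808,  255.64282902]), 'tcp_rot': array([-3.14036681e+00,  4.16957272e-07,  4.15759098e-01]), 'contact_force': array([ 0.21346619, -0.19978247,  0.17411875]), 'wrist_torque': array([-0.00178343, -0.00854381,  0.00177208]), 'grasp_force': 0.0, 'opening': 1.0009832880437766}
```

View pics/scene0.png

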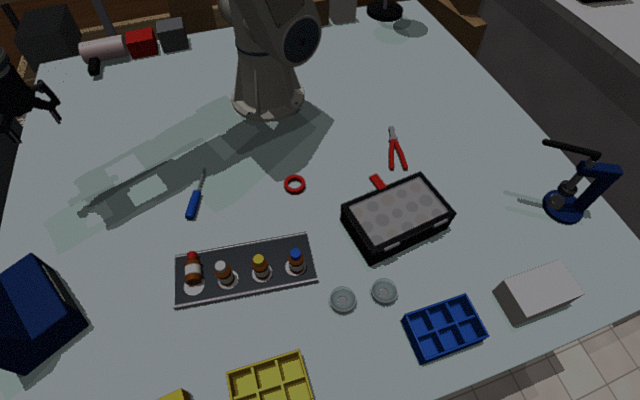

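View pics/side0.png

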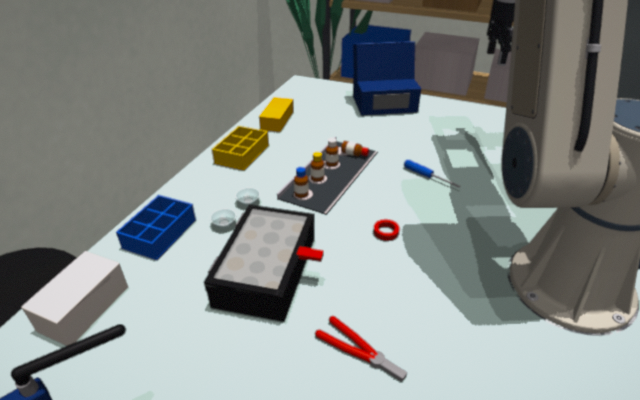

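Scene view: the fallen red-capped bottle is at (192,268), with its cap at (191,256) towards the robot and its base on the leftmost spot. Standing bottles are white (222,266), yellow (260,262) and blue (295,256). The die case's red tab is at (377,182). 

Things that could be mistaken for the ones I want:
- **Red items:** the tape ring (294,184), the pliers' handles (397,155) and the red box (141,42). None of these is a cap or a tab.
- **Dish look-alikes:** (343,299) and (384,291). The one farthest to the robot's right is (343,299), and both stay untouched.
- **Other cases:** the blue case (40,310) and the compartment trays.

Next I measure.

```bash
cat > h.py <<'E'
from rig import r
import numpy as np, cv2
from scipy.spatial.transform import Rotation as R
def cam(n,s=None):
    p=r.camera_params(n); K=np.array([[p['fx'],0,p['cx']],[0,p['fy'],p['cy']],[0,0,1]])
    if n=='wrist':
        s=s or r.sense(); T=np.eye(4); T[:3,:3]=R.from_euler('xyz',s['tcp_rot']).as_matrix(); T[:3,3]=s['eef_pos']
        T=np.linalg.inv(T@p['hand_eye']); Rm,t=T[:3,:3],T[:3,3]
    else: Rm,t=R.from_rotvec(p['rvec']).as_matrix(),np.array(p['tvec'])
    return K,np.array([p['k1'],0,0,0,0.]),Rm,t
def plane(c,uv,z):
    K,d,Rm,t=c; u=cv2.undistortPoints(np.array(uv,float).reshape(-1,1,2),K,d)[:,0]
    D=np.c_[u,np.ones(len(u))]@Rm; o=-Rm.T@t
    return o+D*((z-o[2])/D[:,2])[:,None]
def proj(c,P):
    K,d,Rm,t=c; return cv2.projectPoints(np.array(P,float).reshape(-1,3),cv2.Rodrigues(Rm)[0],t,K,d)[0][:,0]
def tri(ca,ua,cb,ub):
    A=[];b=[]
    for c,u in((ca,ua),(cb,ub)):
        o=-c[2].T@c[3]; d=plane(c,[u],0)[0]-o; d/=np.linalg.norm(d); M=np.eye(3)-np.outer(d,d); A.append(M);b.append(M@o)
    return np.linalg.lstsq(np.vstack(A),np.hstack(b),rcond=None)[0]
def grab(n,f=None):
    s=r.sense(); im=r.grab_frame(n)
    if f: cv2.imwrite(f,im[:,:,::-1])
    return im,cam(n,s)
E
python3 - <<'E'
from h import *
S=cam('scene');D=cam('side')
np.set_printoptions(precision=1,suppress=True)
print("mat corners",plane(S,[(175,252),(306,234),(318,284),(176,306)],4))
print("caps",plane(S,[(222,264),(260,258),(295,252)],80))
print("redcap",plane(S,[(191,255)],22),"base",plane(S,[(194,284)],22))
print("tab",plane(S,[(377,182)],70),tri(S,(377,182),D,(311,254)))
print("case top corners",plane(S,[(342,210),(423,175),(455,211),(374,252)],66))
print("tape",plane(S,[(294,184)],9))
E
```

```text
mat corners [[ 507.6 -352.5    4. ]
 [ 555.2  -28.5    4. ]
 [ 692.2  -40.4    4. ]
 [ 647.4 -363.6    4. ]]
caps [[ 615.2 -236.1   80. ]
 [ 625.7 -153.5   80. ]
 [ 634.6  -76.1   80. ]]
redcap [[ 538.4 -311.2   22. ]] base [[ 615.  -313.4   22. ]]
tab [[499.8 180.2  70. ]] [498.9 180.4  69.2]
case top corners [[551.8  65.7  66. ]
 [511.7 308.   66. ]
 [639.  331.5  66. ]
 [681.7  96.1  66. ]]
tape [[395.5 -15.4   9. ]]
```

```bash
python3 -m jog '[[[0,0,0.137],[0,0,0],1],[[0,0,0.137],[0,0,0],1],[[0,0,0.137],[0,0,0],1],[[0,0,0.137],[0,0,0],1],[[0,0,0],[0.032,-0.036,0],1],[[0,0,0],[0.032,-0.036,0],1],[[0,0,0],[0.032,-0.036,0],1],[[0,0,0],[0.032,-0.036,0],1],[[0,0,0],[0.032,-0.036,0],1],[[0,0,0],[0.032,-0.036,0],1],[[0,0,0],[0.032,-0.036,0],1],[[0,0,0],[0.032,-0.036,0],1]]'
python3 -m jog '[[[0,0,0],[0,0,0],1],[[0,0,0],[0,0,0],1],[[0,0,0],[0,0,0],1]]'
python3 - <<'E'
from h import *
grab('wrist','pics/w1.png'); s=r.sense(); print(s['eef_pos'],s['tcp_rot'],s['qpos'])
E
```

```text
clock: 1.3
eef_pos: [545.3, -318.4, 256.0]
tcp_rot: [-3.141, 0.0, -0.132]
contact_force: [0.8, -1.0, -0.9]
opening: 1.0
grasp_force: 0.0
clock: 1.6
eef_pos: [543.4, -320.4, 255.9]
tcp_rot: [3.142, 0.001, -0.132]
contact_force: [-1.1, -0.2, -0.3]
opening: 1.002
grasp_force: 0.0
[ 543.20345339 -320.76702059  256.04720676] [ 3.14156088e+00  7.45015361e-04 -1.33193754e-01] [-5.35628369e-01  3.62534433e-01  1.61999013e+00 -3.50202029e-04
  1.15974116e+00  1.16850174e+00]
```

View pics/w1.png

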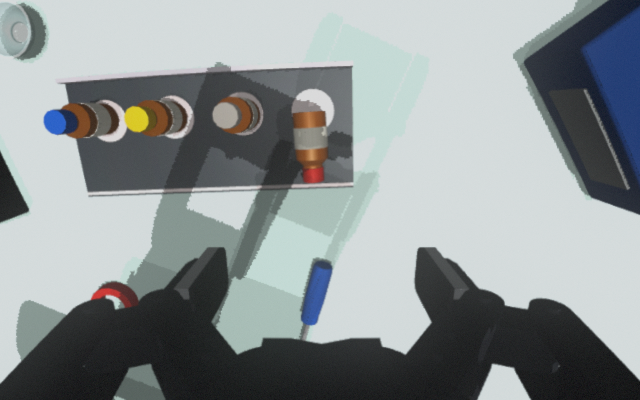

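Wrist view: the red bottle lies with its base at (311,112), its label at (311,138) and its cap at (313,174). The empty white spot is at (313,107), partly under the base. White, yellow and blue caps are at (229,115), (140,120) and (60,122). The red-capped one is clearly the right choice. I measure it now.

```bash
python3 - <<'E'
from h import *
np.set_printoptions(precision=1,suppress=True)
im,c=grab('wrist'); hsv=cv2.cvtColor(im,cv2.COLOR_RGB2HSV).astype(int); H,S,V=hsv[...,0],hsv[...,1],hsv[...,2]
m=np.zeros(H.shape,bool); m[75:195,285:345]=1
red=m&((H<4)|(H>172))&(S>150)&(V>80); amb=m&(H>=4)&(H<16)&(S>100)&(V>60)
for n,k in(('red',red),('amb',amb)):
    y,x=np.nonzero(k); print(n,len(x),x.min(),x.max(),y.min(),y.max())
ends=[]
for y in range(108,185,6):
    x=np.nonzero((red|amb)[y])[0]
    if len(x)>4: print(y,x.min(),x.max(),end=' | ')
# spot
w=m&(V>190)&(S<40); w[115:]=0
n,l,st,ce=cv2.connectedComponentsWithStats(w.astype(np.uint8)); i=1+st[1:,4].argmax(); print('\n',st[i])
cn=max(cv2.findContours((l==i).astype(np.uint8),0,cv2.CHAIN_APPROX_NONE)[0],key=len)[:,0]
cn=cn[cn[:,1]<108]; P=plane(c,cn,4)[:,:2]
A=np.c_[2*P,np.ones(len(P))]; q=np.linalg.lstsq(A,(P**2).sum(1),rcond=None)[0]; print('spot0',q[:2],np.sqrt(q[2]+q[:2]@q[:2]))
y,x=np.nonzero(red|amb)
yr,xr=np.nonzero(red); 
print('cap end low',plane(c,[(xr[yr>yr.max()-3].mean(),yr.max())],22))
ya,xa=np.nonzero(amb); print('base top edge',plane(c,[(xa[ya<ya.min()+4].mean(),ya.min())],22),plane(c,[(xa[ya<ya.min()+4].mean(),ya.min())],40))
print('mat right edge',plane(c,[(353,65),(353,187)],4),'mat left',plane(c,[(66,83),(89,190)],4))
E
python3 - <<'E'
import cv2
i=cv2.imread('pics/w1.png')[55:200,200:370]; cv2.imwrite('pics/w1c.png',cv2.resize(i,None,fx=4,fy=4))
E
```

```text
red 235 304 322 167 181
amb 990 293 326 111 168
114 293 323 | 120 293 324 | 126 294 320 | 150 296 326 | 156 296 326 | 162 300 321 | 168 303 321 | 174 304 322 | 180 304 321 | 
 [296  89  37  26 477]
spot0 [ 622.7 -324.6] 13.79533986596501
cap end low [[ 534.7 -310.4   22. ]]
base top edge [[ 611.3 -318.6   22. ]] [[ 611.3 -319.2   40. ]]
mat right edge [[ 653.8 -371.6    4. ]
 [ 517.1 -356.8    4. ]] mat left [[684.2 -43.3   4. ]
 [557.  -32.1   4. ]]
```

View pics/w1c.png

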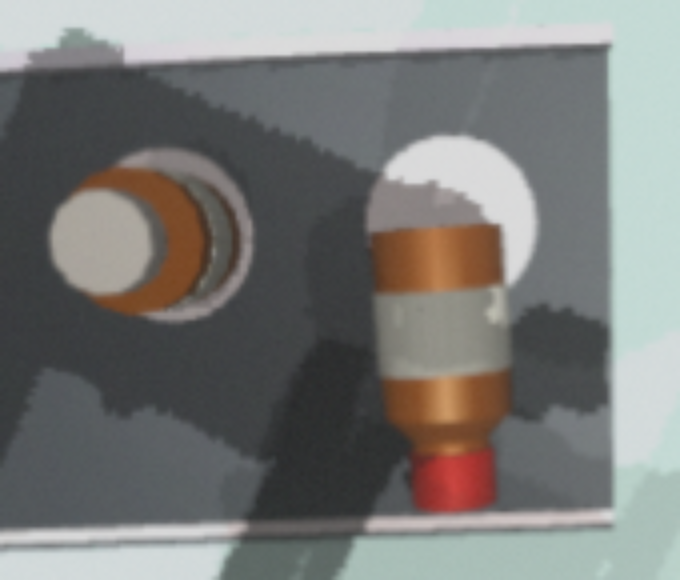

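Close crop: the white spot spans crop x 366–538 with its top at y 134, so its centre is at full-frame pixel (313,110). The bottle axis runs from the base (309.5,112) to the cap end (313.6,182). It is the right bottle, and there is free space on both sides of it.

```bash
python3 - <<'E'
from h import *
np.set_printoptions(precision=1,suppress=True)
c=cam('wrist')
print('spot0,1',plane(c,[(313,110),(241.3,113.8)],4))
b,k=plane(c,[(309.5,111.8),(313.6,182.5)],22); d=b-k; print('base',b,'cap',k,np.linalg.norm(d),'yaw',np.arctan2(d[1],d[0]))
print('edges',plane(c,[(200+373/4,65+55),(200+503/4,65+55)],22))
C=cam('scene'); print('scene base/cap',plane(C,[(194,284)],22))
E
```

```text
spot0,1 [[ 612.  -321.8    4. ]
 [ 619.  -240.6    4. ]]
base [ 610.5 -318.3   22. ] cap [ 532.8 -311.9   22. ] 78.01009472683066 yaw -0.08208683670321765
edges [[ 604.4 -299.6   22. ]
 [ 599.7 -334.5   22. ]]
scene base/cap [[ 615.  -313.4   22. ]]
```

```bash
cat >> h.py <<'E'
def togo(P):
    s=r.sense(); Rm=R.from_euler('xyz',s['tcp_rot']).as_matrix(); np.set_printoptions(precision=4,suppress=True)
    print('at',s['eef_pos'],s['tcp_rot'],'q',s['qpos'],'F',s['contact_force'],'open',s['opening'],'grip',s['grasp_force'],'t',s['clock'])
    print('shift tool m',Rm.T@(np.array(P)-s['eef_pos'])/1000,'zdir',Rm[:,2])
E
python3 -c "
from h import *
print('driver',plane(cam('wrist'),[(320,262),(318,320)],12))"
python3 -m jog '[[[0,0,-0.05],[0,0,0],0.3],[[0,0.1455,0],[0,0,0],0.3],[[0,0.1455,0],[0,0,0],0.3],[[0,0.1455,0],[0,0,0],0.3],[[0,0.1455,0],[0,0,0],0.3],[[0,0.1455,0],[0,0,0],0.3],[[0,0.1455,0],[0,0,0],0.3],[[0,0,0],[0,0,0],0.3],[[0,0,0],[0,0,0],0.3]]'
python3 -c "
from h import *
togo([482,-307.7,102])"
```

```text
driver [[ 428.16290167 -305.11544666   12.        ]
 [ 343.1743517  -290.9732774    12.        ]]
clock: 2.6
eef_pos: [547.2, -313.0, 255.2]
tcp_rot: [-3.113, -0.714, -0.081]
contact_force: [0.3, -0.1, 0.2]
opening: 0.648
grasp_force: 0.0
at [ 547.2268 -312.9513  255.1557] [-3.1129 -0.7137 -0.081 ] q [-0.7359  0.1928  2.0582  0.9974  0.5254  0.1087] F [ 0.2548 -0.1209  0.1865] open 0.648305505596156 grip 0.0 t 2.6
shift tool m [-0.1497  0.0021  0.0729] zdir [ 0.6546 -0.0243 -0.7556]
```

```bash
python3 -m jog '[[[-0.01,0.03,0],[-0.03,0,0.012],0.3],[[-0.01,0.03,0],[-0.03,0,0.012],0.3],[[-0.009,0.03,0],[-0.03,0,0.012],0.3],[[0,0,0],[-0.03,0,0.014],0.3],[[0,0,0],[-0.03,0.002,0.014],0.3],[[0,0,0],[0,0,0],0.3],[[0,0,0],[0,0,0],0.3]]'
python3 -c "
from h import *
togo([482,-307.7,102])
import sys
s=r.sense();Rm=R.from_euler('xyz',s['tcp_rot']).as_matrix();z=Rm[:,2]
B=np.array([576.9,-315.5,22]);T=B-14*z;print('target',T);togo(T)"
```

```text
clock: 3.3
eef_pos: [494.1, -307.2, 122.2]
tcp_rot: [-3.126, -0.792, -0.081]
contact_force: [0.4, 0.2, -0.0]
opening: 0.647
grasp_force: 0.0
at [ 494.1003 -307.2137  122.2497] [-3.1258 -0.7918 -0.0814] q [-0.8344  0.4156  2.2626  1.8461  0.544  -0.9061] F [ 0.4029  0.2431 -0.0484] open 0.6468432102552437 grip 0.0 t 3.3
shift tool m [-0.0229  0.0016  0.0056] zdir [ 0.7104 -0.0421 -0.7025]
target [ 566.9538 -314.9107   31.835 ]
at [ 494.1003 -307.2137  122.2497] [-3.1258 -0.7918 -0.0814] q [-0.8344  0.4156  2.2626  1.8461  0.544  -0.9061] F [ 0.4029  0.2431 -0.0484] open 0.6468432102552437 grip 0.0 t 3.3
shift tool m [-0.0129  0.0036  0.1156] zdir [ 0.7104 -0.0421 -0.7025]
```

```bash
python3 -m jog '[[[0,0,0],[-0.013,0.0035,0.01],0.3],[[0,0,0],[0,0,0.025],0.3],[[0,0,0],[0,0,0.025],0.3],[[0,0,0],[0,0,0.02],0.3],[[0,0,0],[0,0,0.01],0.3],[[0,0,0],[0,0,0],0.3],[[0,0,0],[0,0,0],0.3]]'
python3 -c "
from h import *
s=r.sense();Rm=R.from_euler('xyz',s['tcp_rot']).as_matrix();z=Rm[:,2]
T=np.array([576.9,-315.5,22])-14*z;togo(T); grab('wrist','pics/w2.png')"
```

```text
clock: 4.0
eef_pos: [548.3, -313.8, 50.7]
tcp_rot: [-3.13, -0.793, -0.078]
contact_force: [0.1, 0.2, 0.1]
opening: 0.655
grasp_force: 0.0
at [ 548.3308 -313.7925   50.6549] [-3.1295 -0.7934 -0.0783] q [-0.7528  0.6142  2.1809  2.1203  0.5621 -1.1406] F [0.0537 0.1666 0.1088] open 0.6551668861929809 grip 0.0 t 4.0
shift tool m [-0.0004 -0.      0.0265] zdir [ 0.7115 -0.0438 -0.7014]
```

View pics/w2.png

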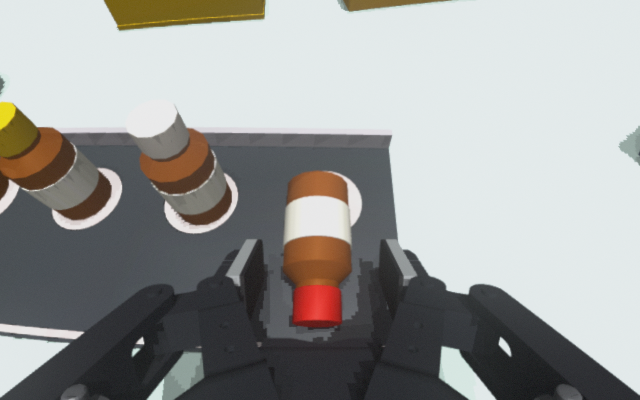

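Wrist view: the bottle (318,230) is centred between the fingers (240 and 400), and the neighbour is clear. I advance and close.

```bash
python3 -m jog '[[[0,0,0],[0,0,0.01],0.3],[[0,0,0],[0,0,0.009],0.3],[[0,0,0],[0,0,0.005],0.3],[[0,0,0],[0,0,0.002],0.3],[[0,0,0],[0,0,0],0.3]]'
python3 -m jog '[[[0,0,0],[0,0,0],-0.2],[[0,0,0],[0,0,0],-0.3],[[0,0,0],[0,0,0],-0.4],[[0,0,0],[0,0,0],-0.5],[[0,0,0],[0,0,0],-0.6],[[0,0,0],[0,0,0],-0.6]]' 35
python3 -c "
from h import *
togo([0,0,0])"
```

```text
clock: 4.55
eef_pos: [566.3, -314.8, 30.6]
tcp_rot: [-3.129, -0.792, -0.08]
contact_force: [0.0, -0.6, 0.7]
opening: 0.648
grasp_force: 0.0
clock: 5.15
eef_pos: [566.2, -315.0, 31.2]
tcp_rot: [-3.129, -0.792, -0.079]
contact_force: [0.3, -0.4, 0.1]
opening: 0.408
grasp_force: 34.8
at [ 566.2393 -315.0406   31.1615] [-3.1293 -0.7922 -0.0794] q [-0.7272  0.665   2.1485  2.1763  0.5636 -1.1774] F [ 0.3472 -0.3878  0.1025] open 0.40844074036418926 grip 34.84145700931549 t 5.15
shift tool m [-0.4362 -0.274  -0.3944] zdir [ 0.7105 -0.0443 -0.7023]
```

```bash
python3 -m jog '[[[0,0,0],[0.007,0,-0.007],-0.6],[[0,0,0],[0.021,0,-0.021],-0.6],[[0,0,0],[0.021,0,-0.021],-0.6],[[0,0,0],[0.021,0,-0.021],-0.6],[[0,0,0],[0.021,0,-0.021],-0.6],[[0,0,0],[0.021,0,-0.021],-0.6],[[0,0,0],[0,0,0],-0.6],[[0,-0.1,0],[0,0,0],-0.6],[[0,-0.1,0],[0,0,0],-0.6],[[0,-0.1,0],[0,0,0],-0.6],[[0,-0.1,0],[0,0,0],-0.6],[[0,-0.1,0],[0,0,0],-0.6]]'
python3 -c "
from h import *
togo([560,-318,180])"
```

```text
clock: 6.35
eef_pos: [566.0, -308.4, 186.7]
tcp_rot: [-3.109, -0.433, -0.067]
contact_force: [-0.8, 1.6, -1.3]
opening: 0.411
grasp_force: 35.0
at [ 566.0011 -308.3747  186.7187] [-3.1087 -0.4331 -0.0675] q [-0.6246  0.3306  1.9205  0.4694  0.5847  0.6521] F [-0.8348  1.602  -1.2557] open 0.41079198792885885 grip 34.967637062072754 t 6.35
shift tool m [-0.0077  0.0101  0.0035] zdir [ 0.4207  0.0045 -0.9072]
```

```bash
cat >> h.py <<'E'
def bottle(spot=(611,-321.7,4),lift=0):
    G=R.from_euler('xyz',[-3.1293,-.7922,-.0794]).as_matrix(); g=np.array([566.24,-315.04,31.16])
    a=G.T@np.array([-.9966,.082,0]); b=G.T@(np.array([609.8,-318.2,22])-g)
    s=r.sense(); Rm=R.from_euler('xyz',s['tcp_rot']).as_matrix(); up=Rm@a
    ax=np.cross(up,[0,0,1]); ang=np.arctan2(np.linalg.norm(ax),up[2]); ax=ax/np.linalg.norm(ax)
    np.set_printoptions(precision=4,suppress=True)
    base=s['eef_pos']+Rm@b
    print('tool turn',Rm.T@ax*ang,'deg',np.degrees(ang),'base at',base)
    print('shift (now axes)',Rm.T@(np.array(spot)+[0,0,lift]-base)/1000)
    print('q',s['qpos'],'rot',s['tcp_rot'],'F',s['contact_force'],'grip',s['grasp_force'],'t',s['clock'])
E
python3 -m jog '[[[0,-0.1,0],[0,0,0],-0.6],[[0,-0.1,0],[0,0,0],-0.6],[[0,-0.1,0],[0,0,0],-0.6],[[0,-0.1,0],[0,0,0],-0.6],[[0,-0.1,0],[0,0,0],-0.6],[[0,-0.1,0],[0,0,0],-0.6],[[0,-0.1,0],[0,0,0],-0.6],[[0,-0.1,0],[0,0,0],-0.6],[[0,-0.1,0],[0,0,0],-0.6],[[0,-0.1,0],[0,0,0],-0.6],[[0,0,0],[0,0,0],-0.6]]'
python3 -c "
from h import *
bottle()"
```

```text
clock: 7.45
eef_pos: [567.5, -307.4, 184.5]
tcp_rot: [-3.102, 0.567, -0.03]
contact_force: [0.4, 0.3, -1.9]
opening: 0.407
grasp_force: 35.0
tool turn [-0.0143 -0.2116  0.0176] deg 12.19146613899284 base at [ 567.7793 -306.0817  139.9099]
shift (now axes) [0.1098 0.0179 0.0906]
q [-0.4171  0.7387  1.2679 -0.1675  1.679   1.2236] rot [-3.1018  0.5666 -0.0299] F [ 0.3821  0.3185 -1.8809] grip 35.00724792480469 t 7.45
```

```bash
python3 -m jog '[[[-0.005,-0.07,0.006],[0.02,0.005,0.003],-0.6],[[-0.005,-0.07,0.006],[0.02,0.005,0.003],-0.6],[[-0.004,-0.07,0.006],[0.02,0.005,0.003],-0.6],[[0,0,0],[0,0,0],-0.6],[[0,0,0],[0,0,0],-0.6]]'
python3 -c "
from h import *
bottle(lift=30); grab('side','pics/s3.png')"
```

```text
clock: 7.95
eef_pos: [608.8, -324.9, 143.5]
tcp_rot: [-3.128, 0.771, -0.049]
contact_force: [0.0, -0.4, 0.5]
opening: 0.41
grasp_force: 35.0
tool turn [ 0.0015 -0.0071 -0.0014] deg 0.42501304329972067 base at [ 600.0241 -324.1362   99.7368]
shift (now axes) [ 0.0536 -0.0025  0.0396]
q [-0.3905  0.9603  1.0153 -0.2359  1.9024  1.2442] rot [-3.1285  0.7715 -0.0492] F [ 0.0181 -0.3557  0.4835] grip 35.04652440547943 t 7.95
```

```bash
python3 -m jog '[[[0,-0.007,0],[0.018,-0.001,0.013],-0.6],[[0,0,0],[0.018,-0.001,0.013],-0.6],[[0,0,0],[0.018,-0.001,0.013],-0.6],[[0,0,0],[0,0,0],-0.6],[[0,0,0],[0,0,0],-0.6]]'
python3 - <<'E'
from h import *
bottle(lift=0)
a=grab('scene')[0][210:330,150:290]; b=grab('side')[0][110:210,290:410]
cv2.imwrite('pics/c3.png',np.hstack([cv2.resize(x,(400,400)) for x in(a,b)])[:,:,::-1])
E
```

```text
clock: 8.5
eef_pos: [620.5, -322.4, 79.2]
tcp_rot: [-3.131, 0.779, -0.052]
contact_force: [-0.1, -0.5, -0.2]
opening: 0.406
grasp_force: 35.0
tool turn [ 0.003   0.0007 -0.003 ] deg 0.24728468642098272 base at [ 611.3307 -321.7282   35.5593]
shift (now axes) [0.0219 0.0002 0.0227]
q [-0.382   1.047   0.9863 -0.2296  1.8551  1.2666] rot [-3.1315  0.7793 -0.0516] F [-0.0621 -0.5419 -0.2185] grip 35.04383683204651 t 8.5
```

View pics/c3.png

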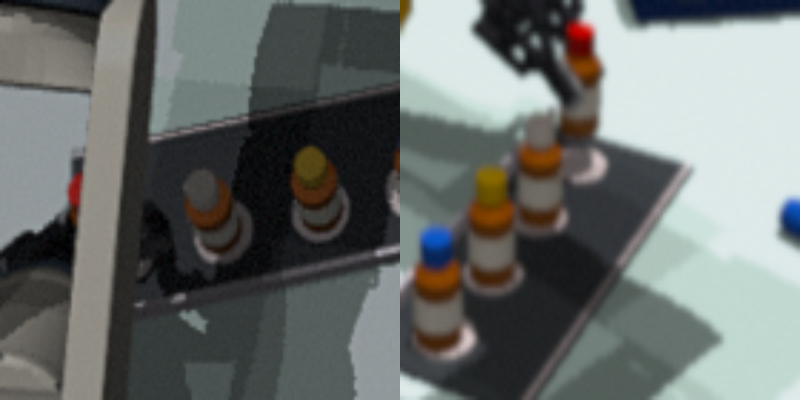

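The bottle is held upright over the empty spot (side crop (582,85), spot at (582,160)), parallel to its neighbours. I lower it gently.

```bash
python3 -m jog '[[[0,0,0],[0.007,0,0.007],-0.6],[[0,0,0],[0.007,0,0.007],-0.6],[[0,0,0],[0.005,0,0.005],-0.6],[[0,0,0],[0.0015,0,0.0015],-0.6],[[0,0,0],[0,0,0],-0.6],[[0,0,0],[0,0,0],-0.6]]'
python3 -c "
from h import *
bottle()"
```

```text
clock: 9.2
eef_pos: [621.2, -322.5, 50.6]
tcp_rot: [-3.132, 0.778, -0.052]
contact_force: [0.2, 0.4, -0.0]
opening: 0.409
grasp_force: 35.2
tool turn [ 0.0035 -0.0006 -0.0034] deg 0.2839712421683007 base at [ 612.1018 -321.8056    6.937 ]
shift (now axes) [ 0.0013 -0.      0.0029]
q [-0.3817  1.0789  0.9847 -0.2275  1.8242  1.2745] rot [-3.1324  0.778  -0.0523] F [ 0.1991  0.4132 -0.0346] grip 35.191630125045776 t 9.2
```

```bash
python3 -m jog '[[[0,0,0],[0.0006,0,0.001],-0.6],[[0,0,0],[0.0006,0,0.001],-0.6],[[0,0,0],[0,0,0],-0.6]]'
python3 -m jog '[[[0,0,0],[0.0004,0,0.0004],-0.6],[[0,0,0],[0,0,0],-0.6]]'
python3 -m jog '[[[0,0,0],[0.0004,0,0.0004],-0.6],[[0,0,0],[0,0,0],-0.6]]'
python3 -m jog '[[[0,0,0],[0.0004,0,0.0004],-0.6],[[0,0,0],[0,0,0],-0.6]]'
python3 -c "
from h import *
bottle()"
```

```text
clock: 9.5
eef_pos: [620.9, -322.5, 49.3]
tcp_rot: [-3.133, 0.777, -0.053]
contact_force: [0.9, 0.3, 4.1]
opening: 0.405
grasp_force: 35.5
clock: 9.7
eef_pos: [621.0, -322.5, 49.3]
tcp_rot: [-3.133, 0.778, -0.053]
contact_force: [1.5, 0.5, 7.5]
opening: 0.411
grasp_force: 35.8
clock: 9.9
eef_pos: [621.0, -322.5, 49.2]
tcp_rot: [-3.133, 0.778, -0.053]
contact_force: [2.0, 0.6, 10.5]
opening: 0.411
grasp_force: 36.0
clock: 10.1
eef_pos: [621.0, -322.4, 49.2]
tcp_rot: [-3.134, 0.778, -0.053]
contact_force: [1.6, 1.3, 12.2]
opening: 0.405
grasp_force: 36.1
tool turn [ 0.0041 -0.0003 -0.004 ] deg 0.3286244986679313 base at [ 611.889  -321.7913    5.5141]
shift (now axes) [ 0.0004 -0.      0.0017]
q [-0.3816  1.0803  0.9853 -0.2278  1.8225  1.2756] rot [-3.1336  0.7783 -0.0533] F [ 1.6083  1.2951 12.195 ] grip 36.14271819591522 t 10.1
```

```bash
python3 -m jog '[[[0,0,0],[-0.0005,0,-0.0005],-0.6],[[0,0,0],[-0.0004,0,-0.0004],-0.6],[[0,0,0],[0,0,0],-0.15],[[0,0,0],[0,0,0],-0.1],[[0,0,0],[0,0,0],0],[[0,0,0],[0,0,0],0.1],[[0,0,0],[0,0,0],0.2],[[0,0,0],[0,0,0],0.3],[[0,0,0],[0,0,0],0.3],[[0,0,0],[0,0,0],0.3]]'
python3 -m jog '[[[0,0,0],[0,0,-0.006],0.3],[[0,0,0],[0,0,-0.012],0.3],[[0,0,0],[0,0,-0.02],0.3],[[0,0,0],[0,0,-0.025],0.3],[[0,0,0],[0,0,-0.03],0.3],[[0,0,0],[0,0,-0.03],0.3],[[0,0,0],[0,0,-0.03],0.3],[[0,0,0],[0,0,0],0.3],[[0,0,0],[0,0,0],0.3]]'
python3 - <<'E'
from h import *
togo([0,0,0])
w=cv2.resize(grab('wrist')[0],(480,300)); b=cv2.resize(grab('side')[0][110:210,290:410],(300,300))
cv2.imwrite('pics/c4.png',np.hstack([w,b])[:,:,::-1])
E
```

```text
clock: 11.1
eef_pos: [620.6, -322.4, 47.9]
tcp_rot: [-3.132, 0.778, -0.052]
contact_force: [-0.7, 0.2, 0.7]
opening: 0.646
grasp_force: 0.0
clock: 12.0
eef_pos: [728.3, -329.3, 157.0]
tcp_rot: [-3.133, 0.777, -0.052]
contact_force: [-0.6, -0.6, 0.7]
opening: 0.651
grasp_force: 0.0
at [ 728.2878 -329.2543  157.0168] [-3.1328  0.7768 -0.0522] q [-0.3484  1.192   0.5056 -0.2427  2.1864  1.2149] F [-0.566  -0.5992  0.6819] open 0.6509664823468545 grip 0.0 t 12.0
shift tool m [-0.4209 -0.2852  0.6364] zdir [-0.6996  0.0454 -0.7131]
```

View pics/c4.png

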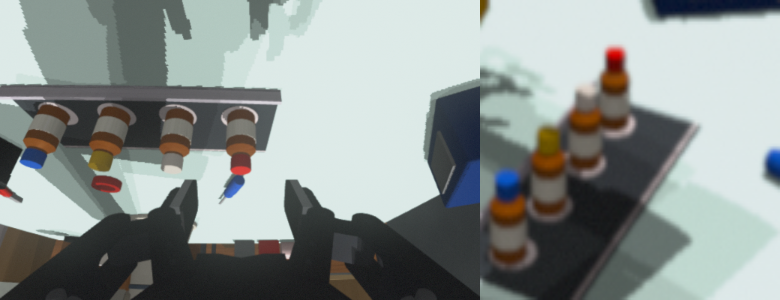

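Both views show all four bottles standing on their spots, red one included (wrist (240,130)), and the bottle is released. Now the lid: retreat up, level the tool and look at the tab.

```bash
python3 -m jog '[[[0,0,0],[-0.025,0,-0.025],1],[[0,0,0],[-0.025,0,-0.025],1],[[0,0,0],[-0.025,0,-0.025],1],[[0,0,0],[-0.02,0,-0.025],1],[[0,0.11,0],[0,0,0],1],[[0,0.11,0],[0,0,0],1],[[0,0.11,0],[0,0,0],1],[[0,0.11,0],[0,0,0],1],[[0,0.11,0],[0,0,0],1],[[0,0.11,0],[0,0,0],1],[[0,0.11,0],[0,0,0],1],[[0,0,0],[0,0,0],1]]'
python3 -c "
from h import *
togo([500,180,260])"
```

```text
clock: 13.3
eef_pos: [726.9, -330.4, 295.0]
tcp_rot: [-3.134, 0.008, -0.061]
contact_force: [-1.1, 0.0, 0.6]
opening: 0.996
grasp_force: 0.0
at [ 726.8734 -330.4417  295.012 ] [-3.1344  0.0082 -0.0606] q [-0.4301  0.6113  1.1406  0.0038  1.4001  1.2007] F [-1.0805  0.0485  0.6038] open 0.9956746321667025 grip 0.0 t 13.3
shift tool m [-0.2571 -0.4955  0.0407] zdir [-0.0078  0.0077 -0.9999]
```

```bash
python3 -m jog '[[[0,0.008,0],[-0.0214,-0.0413,0.002],1],[[0.007,0,0],[-0.0214,-0.0413,0.002],1],[[0,0,0],[-0.0214,-0.0413,0.002],1],[[0,0,0],[-0.0214,-0.0413,0.002],1],[[0,0,0],[-0.0214,-0.0413,0.002],1],[[0,0,0],[-0.0214,-0.0413,0.002],1],[[0,0,0],[-0.0214,-0.0413,0.002],1],[[0,0,0],[-0.0214,-0.0413,0.002],1],[[0,0,0],[-0.0214,-0.0413,0.002],1],[[0,0,0],[-0.0214,-0.0413,0.002],1],[[0,0,0],[-0.0214,-0.0413,0.002],1],[[0,0,0],[-0.0214,-0.0413,0.002],1]]'
python3 -m jog '[[[0,0,-0.113],[0,0,0],1],[[0,0,-0.112],[0,0,0],1],[[0,0,0],[0,0,0],1],[[0,0,0],[0,0,0],1]]'
python3 - <<'E'
from h import *
togo([500,180,260])
im,c=grab('wrist','pics/w5.png')
hsv=cv2.cvtColor(im,cv2.COLOR_RGB2HSV).astype(int); H,S,V=hsv[...,0],hsv[...,1],hsv[...,2]
m=(((H<5)|(H>172))&(S>150)&(V>80)).astype(np.uint8)
n,l,st,ce=cv2.connectedComponentsWithStats(m)
for i in range(1,n):
    if st[i,4]>80:
        k=max(cv2.findContours((l==i).astype(np.uint8),0,1)[0],key=len); print(st[i],ce[i],cv2.minAreaRect(k)); 
        print(plane(c,cv2.boxPoints(cv2.minAreaRect(k)),76)[:,:2])
E
```

```text
clock: 14.5
eef_pos: [501.8, 181.0, 276.9]
tcp_rot: [-3.13, 0.003, -0.059]
contact_force: [0.8, 0.3, 0.3]
opening: 0.999
grasp_force: 0.0
clock: 14.9
eef_pos: [503.0, 179.5, 276.9]
tcp_rot: [-3.129, -0.001, 0.163]
contact_force: [-0.9, -0.9, 0.2]
opening: 0.998
grasp_force: 0.0
at [502.9835 179.5496 276.8752] [-3.1291 -0.0006  0.1631] q [0.3328 0.1897 1.8067 0.0134 1.1425 1.7349] F [-0.8991 -0.8701  0.2438] open 0.9984247477960273 grip 0.0 t 14.9
shift tool m [-0.0029 -0.0007  0.0169] zdir [-0.0014  0.0124 -0.9999]
[313 164  16  38 488] [319.9262 185.0676] ((320.5, 182.5), (37.0, 15.0), 90.0)
[[516.4162 191.6773]
 [518.9246 176.6902]
 [480.499  170.106 ]
 [477.8891 185.5645]]
[201 201  22  53 477] [212.1551 225.1677] ((211.65097045898438, 227.47169494628906), (9.752598762512207, 54.944217681884766), 15.945395469665527)
[[397.8186 301.0083]
 [461.9333 288.3955]
 [460.6672 278.2342]
 [396.4321 290.3026]]
[224 215  24  44 387] [235.8346 235.969 ] ((235.52188110351562, 236.51287841796875), (9.836190223693848, 45.68251419067383), 30.465543746948242)
[[400.4804 278.2466]
 [450.8431 256.9509]
 [446.7849 247.3882]
 [396.0697 268.3532]]
[443 250  34  30 314] [464.6115 259.9172] ((463.578369140625, 260.26751708984375), (37.29741668701172, 19.667999267578125), 39.17366027832031)
[[439.1053  33.9666]
 [458.9798  25.328 ]
 [436.604  -15.6115]
 [415.8359  -7.2803]]
```

View pics/w5.png

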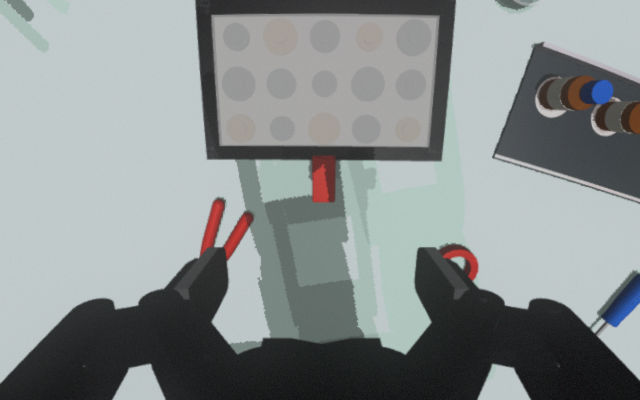

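Wrist view: the red tab is at x 313–335, rows 157–202, in the middle of the case's front edge (208,159)–(443,160). The pliers (225,230) and tape (460,262) lie to the sides, well below the fingers' path.

```bash
python3 - <<'E'
from h import *
np.set_printoptions(precision=1,suppress=True)
c=cam('wrist')
a,b=plane(c,[(207.5,159.5),(443,160)],74); print(a,b,np.linalg.norm(a-b)); d=(a-b)/np.linalg.norm(a-b)
x=np.array([d[1],-d[0],0]); mid=(a+b)/2; print('yaw',np.arctan2(x[1],x[0]),'mid',mid,'grip pt',mid-32*x,'hinge',mid+150*x)
t=plane(c,[(324,159),(324,193)],76); print('tab mid',t)
im=r.grab_frame('wrist'); 
hsv=cv2.cvtColor(im,cv2.COLOR_RGB2HSV).astype(int); H,S,V=hsv[...,0],hsv[...,1],hsv[...,2]
m=((H<8)|(H>170))&(S>110)&(V>30); m[:,:290]=0;m[:,360:]=0;m[:150]=0;m[215:]=0
for y in range(156,206,4):
    q=np.nonzero(m[y])[0]; print(y,q.min() if len(q) else '',q.max() if len(q) else '',V[y,324],end='; ')
S2=cam('scene');D=cam('side')
print('\nscene lid-front corners @74',plane(S2,[(342,210),(423,175)],74))
E
```

```text
[503.2 299.5  74. ] [542.5  61.4  74. ] 241.26930882589787
yaw 0.163694688737039 mid [522.8 180.5  74. ] grip pt [491.3 175.3  74. ] hinge [670.8 204.9  74. ]
tab mid [[523.4 181.5  76. ]
 [488.5 175.6  76. ]]
156 313 333 95; 160 313 334 102; 164 313 334 107; 168 313 334 156; 172 312 334 157; 176 312 333 187; 180 313 333 186; 184 313 333 187; 188 313 333 186; 192 313 333 186; 196 312 333 187; 200 312 333 185; 204   110; 
scene lid-front corners @74 [[556.7  63.4  74. ]
 [517.1 303.1  74. ]]
```

```bash
python3 -m jog '[[[-0.0125,0.1,0],[0,0,0],0.1],[[0,0.106,0],[0,0,0],0.1],[[0,0.106,0],[0,0,0],0.1],[[0,0.106,0],[0,0,0],0.1],[[0,0.106,0],[0,0,0],0.1],[[0,0,0],[0,0,0],0.1],[[0,0,0],[0,0,0],0.1]]'
python3 -c "
from h import *
togo([488.4,174.9,75.2])"
```

```text
clock: 15.7
eef_pos: [503.0, 179.4, 277.4]
tcp_rot: [-3.141, -0.524, 0.164]
contact_force: [0.2, -0.4, 0.9]
opening: 0.547
grasp_force: 0.0
at [502.9502 179.4153 277.3907] [-3.1406 -0.5244  0.1641] q [ 0.4126 -0.0199  2.1442 -0.2486  0.5195  2.0038] F [ 0.1951 -0.3621  0.8508] open 0.5468372865661515 grip 0.0 t 15.7
shift tool m [-0.1143  0.0022  0.1675] zdir [ 0.4938  0.0828 -0.8656]
```

```bash
python3 -m jog '[[[0,0,0],[-0.0285,0.0005,0.01],0.1],[[0,0,0],[-0.0285,0.0005,0.01],0.1],[[0,0,0],[-0.0285,0.0005,0.01],0.1],[[0,0,0],[-0.0285,0.0005,0.01],0.1],[[0,0,0],[0,0,0.025],0.1],[[0,0,0],[0,0,0.025],0.1],[[0,0,0],[0,0,0.02],0.1],[[0,0,0],[0,0,0.015],0.1],[[0,0,0],[0,0,0],0.1],[[0,0,0],[0,0,0],0.1]]'
python3 -c "
from h import *
togo([488.4,174.9,75.2]); grab('wrist','pics/w6.png')"
```

```text
clock: 16.7
eef_pos: [469.0, 170.6, 120.1]
tcp_rot: [-3.142, -0.522, 0.161]
contact_force: [-0.8, 0.0, 1.1]
opening: 0.552
grasp_force: 0.0
at [468.9635 170.5563 120.1427] [-3.1416 -0.522   0.1615] q [ 0.4301  0.237   2.3485 -1.2138  0.1417  3.0155] F [-0.7599  0.0204  1.1285] open 0.5515342831103826 grip 0.0 t 16.7
shift tool m [-0.0052 -0.0012  0.0489] zdir [ 0.4921  0.0802 -0.8668]
```

View pics/w6.png

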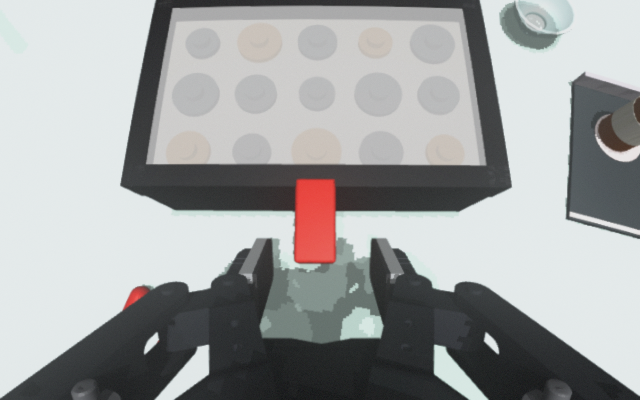

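Wrist view: the tab (315,220) is centred between the fingers (260 and 380), but the wrist is near its joint limits. I reduce the forward tilt before going on.

```bash
python3 -m jog '[[[0,-0.05,0],[0,0,-0.01],0.1],[[0,-0.06,0],[0,0,-0.01],0.1],[[0,-0.06,0],[0,0,0],0.1],[[0,-0.06,0],[0,0,0],0.1],[[0,-0.06,0],[0,0,0],0.1],[[0,-0.06,0],[0,0,0],0.1],[[0,0,0],[0,0,0],0.1],[[0,0,0],[0,0,0],0.1]]'
python3 -c "
from h import *
s=r.sense();z=R.from_euler('xyz',s['tcp_rot']).as_matrix()[:,2]
T=np.array([491.3,175.4,70])-6*z
print(T);togo(T)"
```

```text
clock: 17.55
eef_pos: [467.9, 163.9, 128.7]
tcp_rot: [3.123, -0.265, 0.157]
contact_force: [-0.6, -0.0, -0.0]
opening: 0.549
grasp_force: 0.0
[489.72946169 175.26647538  75.78926425]
at [467.8605 163.9194 128.6861] [ 3.1227 -0.2652  0.1569] q [ 0.3835  0.2387  2.1849 -0.1718  0.4694  1.9435] F [-0.5886 -0.0483 -0.0231] open 0.5492228377107562 grip 0.0 t 17.55
shift tool m [ 0.0087 -0.0089  0.057 ] zdir [ 0.2618  0.0223 -0.9649]
```

```bash
python3 -m jog '[[[0.019,0.03,-0.006],[0.009,-0.009,0.01],0.1],[[0,-0.03,0],[0,0,0.02],0.1],[[0,0,0],[0,0,0.015],0.1],[[0,0,0],[0,0,0.006],0.1],[[0,0,0],[0,0,0],0.1],[[0,0,0],[0,0,0],0.1]]'
python3 -c "
from h import *
s=r.sense();z=R.from_euler('xyz',s['tcp_rot']).as_matrix()[:,2]
T=np.array([491.3,175.4,70])-6*z
print(T);togo(T)"
```

```text
clock: 18.15
eef_pos: [488.2, 176.0, 81.5]
tcp_rot: [3.139, -0.263, 0.165]
contact_force: [1.1, -1.0, 0.0]
opening: 0.55
grasp_force: 0.0
[489.75743744 175.15790564  75.79326256]
at [488.2089 176.0172  81.5451] [ 3.1392 -0.2633  0.165 ] q [ 0.3783  0.3604  2.1655 -0.1625  0.3631  1.9292] F [ 1.067  -0.9526  0.0032] open 0.5503491791140579 grip 0.0 t 18.15
shift tool m [-0.0002  0.0011  0.0059] zdir [ 0.2571  0.0403 -0.9655]
```

Nearly there; last 6 mm, then close.

```bash
python3 -m jog '[[[0,0,0],[0,0.001,0.006],0.1],[[0,0,0],[0,0,0],0.1],[[0,0,0],[0,0,0],-0.2],[[0,0,0],[0,0,0],-0.4],[[0,0,0],[0,0,0],-0.6],[[0,0,0],[0,0,0],-0.8],[[0,0,0],[0,0,0],-0.8],[[0,0,0],[0,0,0],-0.8]]' 40
python3 -c "
from h import *
togo([491,175,70])"
```

```text
clock: 18.95
eef_pos: [490.0, 177.3, 75.8]
tcp_rot: [-3.142, -0.264, 0.165]
contact_force: [-8.3, 19.8, 0.6]
opening: 0.27
grasp_force: 43.8
at [489.9851 177.3421  75.7635] [-3.1415 -0.2642  0.1646] q [ 0.3781  0.3743  2.1645 -0.1626  0.3486  1.9301] F [-8.3425 19.8195  0.6115] open 0.2704500793063397 grip 43.83669376373291 t 18.95
shift tool m [-0.0009  0.0025  0.0057] zdir [ 0.2576  0.0428 -0.9653]
```

```bash
python3 -m jog '[[[0,0,0],[0,-0.0015,0],-0.8],[[0,0,0],[0,0,0],-0.8]]'
python3 -m jog '[[[0,0,0],[0,-0.001,0],-0.8],[[0,0,0],[0,0,0],-0.8]]'
python3 -c "
from h import *
togo([491,175,70])"
```

```text
clock: 19.15
eef_pos: [489.9, 177.5, 75.7]
tcp_rot: [3.14, -0.263, 0.165]
contact_force: [-3.7, 9.5, 1.7]
opening: 0.269
grasp_force: 44.3
clock: 19.35
eef_pos: [489.9, 177.7, 75.6]
tcp_rot: [3.139, -0.263, 0.165]
contact_force: [-1.5, 1.0, 0.8]
opening: 0.272
grasp_force: 44.3
at [489.8803 177.6686  75.5739] [ 3.1391 -0.263   0.1647] q [ 0.3805  0.375   2.1634 -0.1697  0.3511  1.9389] F [-1.4761  0.9867  0.8455] open 0.27224778625642376 grip 44.28644835948944 t 19.35
shift tool m [-0.0008  0.0028  0.0056] zdir [ 0.2569  0.0402 -0.9656]
```

```bash
cat >> h.py <<'E'
def lid(step,n):
    yw=.1645; X=np.array([np.cos(yw),np.sin(yw),0]); p0=np.array([489.9,177.67,75.57]); t0=.263
    h=p0+X*182.9+[0,0,66-p0[2]]
    s=r.sense(); Rm=R.from_euler('xyz',s['tcp_rot']).as_matrix(); p=s['eef_pos']
    # grip point seen both ways
    def ang(v): return np.arctan2(v[2],-(v@X))
    R0=R.from_euler('xyz',[np.pi,-t0,yw]).as_matrix(); g=p+Rm[:,2]*6; g0=p0+R0[:,2]*6
    a=ang(g-h)-ang(g0-h); ta=s['tcp_rot'][1]+t0
    print('lid deg by tcp',np.degrees(a),'by tool turn',np.degrees(ta),'radius err',np.linalg.norm((g-h)-((g-h)@np.cross([0,0,1],X))*np.cross([0,0,1],X))-np.linalg.norm(g0-h),'side',(g-g0)@np.cross([0,0,1],X))
    tgt=a+step*n; Q=R.from_rotvec(np.cross([0,0,1],X)*tgt).as_matrix()
    P=h+Q@(p0-h); M=Q@R0; np.set_printoptions(precision=4,suppress=True)
    print('to lid',np.degrees(tgt),'total shift',Rm.T@(P-p)/1000,'turn',R.from_matrix(Rm.T@M).as_rotvec(),'/row',Rm.T@(P-p)/1000/n)
    print('q',s['qpos'],'F',s['contact_force'],'tau',s['wrist_torque'],'grip',s['grasp_force'],'t',s['clock'])
E
python3 -c "
from h import *
lid(.05,4);lid(.05,1)"
```

```text
lid deg by tcp 0.001118507189191415 by tool turn -0.0023113379938024545 radius err 0.01951841349821848 side -0.012621298442081968
to lid 11.460274409805656 total shift [ 0.0148  0.0001 -0.0335] turn [ 0.0024 -0.2001 -0.0001] /row [ 0.0037  0.     -0.0084]
q [ 0.3805  0.375   2.1634 -0.1697  0.3511  1.9389] F [-1.4761  0.9867  0.8455] tau [ 0.0568  0.2256 -0.0881] grip 44.28644835948944 t 19.35
lid deg by tcp 0.001118507189191415 by tool turn -0.0023113379938024545 radius err 0.01951841349821848 side -0.012621298442081968
to lid 2.8659074828433075 total shift [ 0.0031  0.     -0.0086] turn [ 0.0024 -0.0501  0.0001] /row [ 0.0031  0.     -0.0086]
q [ 0.3805  0.375   2.1634 -0.1697  0.3511  1.9389] F [-1.4761  0.9867  0.8455] tau [ 0.0568  0.2256 -0.0881] grip 44.28644835948944 t 19.35
```

```bash
python3 -m jog '[[[0,-0.05,0],[0.0031,0,-0.0086],-0.8],[[0,-0.05,0],[0.0031,0,-0.0086],-0.8],[[0,-0.05,0],[0.0031,0,-0.0086],-0.8],[[0,-0.05,0],[0.0031,0,-0.0086],-0.8],[[0,0,0],[0,0,0],-0.8],[[0,0,0],[0,0,0],-0.8]]'
python3 -c "
from h import *
lid(.05,6)"
```

```text
clock: 19.95
eef_pos: [495.3, 178.6, 111.3]
tcp_rot: [3.139, -0.062, 0.164]
contact_force: [-3.2, 0.8, -1.1]
opening: 0.27
grasp_force: 44.2
lid deg by tcp 11.326180305171093 by tool turn 11.496780083303898 radius err 0.02364845717372077 side -0.013710657911032431
to lid 28.514914159095788 total shift [ 0.0244  0.0001 -0.049 ] turn [ 0.0022 -0.297  -0.001 ] /row [ 0.0041  0.     -0.0082]
q [ 0.3515  0.369   2.0022 -0.0213  0.7097  1.7743] F [-3.2351  0.824  -1.1355] tau [ 0.0527  0.2205 -0.0816] grip 44.16416108608246 t 19.95
```

```bash
python3 -m jog '[[[0,-0.05,0],[0.0031,0,-0.0086],-0.8],[[0,-0.05,0],[0.0031,0,-0.0086],-0.8],[[0,-0.05,0],[0.0031,0,-0.0086],-0.8],[[0,-0.05,0],[0.0031,0,-0.0086],-0.8],[[0,-0.05,0],[0.0031,0,-0.0086],-0.8],[[0,-0.05,0],[0.0031,0,-0.0086],-0.8],[[0,-0.05,0],[0.0031,0,-0.0086],-0.8],[[0,-0.05,0],[0.0031,0,-0.0086],-0.8],[[0,0,0],[0,0,0],-0.8],[[0,0,0],[0,0,0],-0.8]]'
python3 -c "
from h import *
lid(.05,8)"
```

```text
clock: 20.95
eef_pos: [526.2, 183.5, 176.3]
tcp_rot: [3.138, 0.34, 0.163]
contact_force: [-4.8, -2.2, 2.8]
opening: 0.272
grasp_force: 44.3
lid deg by tcp 34.05426583583729 by tool turn 34.54354125241523 radius err -0.03999867219667408 side -0.17177425528992885
to lid 56.972577641070224 total shift [ 0.0352 -0.     -0.0636] turn [ 0.0025 -0.3915 -0.0018] /row [ 0.0044 -0.     -0.008 ]
q [0.3074 0.5079 1.6291 0.0459 1.3418 1.6965] F [-4.7956 -2.2003  2.7793] tau [-0.1434  0.5804  0.0364] grip 44.326738715171814 t 20.95
```

```bash
python3 -m jog '[[[0,-0.05,0],[0.0031,0,-0.0087],-0.8],[[0,-0.05,0],[0.0031,0,-0.0087],-0.8],[[0,-0.05,0],[0.0031,0,-0.0087],-0.8],[[0,-0.05,0],[0.0031,0,-0.0087],-0.8],[[0,-0.05,0],[0.0031,0,-0.0087],-0.8],[[0,-0.05,0],[0.0031,0,-0.0087],-0.8],[[0,-0.05,0],[0.0031,0,-0.0087],-0.8],[[0,-0.05,0],[0.0031,0,-0.0087],-0.8],[[0,-0.045,0],[0.003,0,-0.0087],-0.8],[[0,0,0],[0,0,0],-0.8],[[0,0,0],[0,0,0],-0.8]]'
python3 - <<'E'
from h import *
lid(.0001,1)
a=cv2.resize(grab('scene')[0][100:300,250:500],(450,360)); b=cv2.resize(grab('side')[0][100:340,180:400],(330,360))
cv2.imwrite('pics/c7.png',np.hstack([a,b])[:,:,::-1])
E
```

```text
clock: 22.05
eef_pos: [589.3, 193.6, 229.5]
tcp_rot: [3.136, 0.785, 0.161]
contact_force: [-4.8, -5.3, 6.2]
opening: 0.271
grasp_force: 44.2
lid deg by tcp 60.293934668433884 by tool turn 60.06408788426092 radius err -0.1447915402320632 side -0.5750284626684667
to lid 60.29966424638519 total shift [-0.0001 -0.0006 -0.0001] turn [ 0.0025 -0.0041 -0.0027] /row [-0.0001 -0.0006 -0.0001]
q [0.276  0.7953 1.1553 0.0829 1.9722 1.6849] F [-4.8451 -5.3199  6.1565] tau [-0.2309  0.8948  0.4772] grip 44.229798316955566 t 22.05
```

View pics/c7.png

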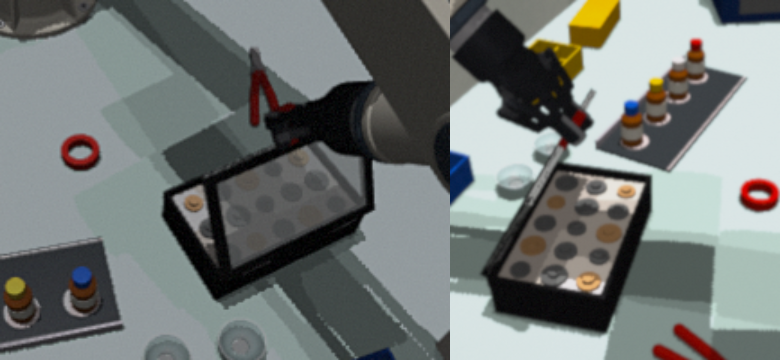

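Both views show the lid raised with the tab in the fingers (side crop (578,120)), all four bottles standing, and the tape and dishes where they were. Both estimates put the lid at about 60°.

```bash
python3 -m jog '[[[0,0,0],[0,0,0],-0.8],[[0,0,0],[0,0,0],-0.8],[[0,0,0],[0,0,0],-0.8]]'; python3 -c "
from h import *
lid(.0001,1); print(r.sign_off())"
```

```text
clock: 22.45
eef_pos: [589.2, 193.6, 229.5]
tcp_rot: [3.136, 0.784, 0.161]
contact_force: [-4.1, -4.9, 3.9]
opening: 0.269
grasp_force: 44.2
lid deg by tcp 60.27179668525962 by tool turn 59.99137013594859 radius err -0.11813717082583253 side -0.5569877563135268
to lid 60.27752626321093 total shift [-0.0001 -0.0005 -0.0001] turn [ 0.0025 -0.005  -0.0027] /row [-0.0001 -0.0005 -0.0001]
q [0.2761 0.7944 1.1563 0.0827 1.9708 1.6849] F [-4.1465 -4.8785  3.9076] tau [-0.2375  0.7885  0.4313] grip 44.17745590209961 t 22.45
the job is handed in; nothing more can be done
None
```

The red-capped bottle stands released on its spot, and I handed the job in at about 22 s with the die-case lid held at about 60° by its tab; I saw nothing else disturbed.

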